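# Set two paints in the numbered studio rack

## Task

Load the painter's wooden rack in working order: first stand the yellow paint bottle in the pocket marked with one dot and let go of it, then stand the red bottle in the pocket marked with two dots. Set each one down gently, upright on the pocket's floor, without dropping it, and leave the three-dot pocket empty and the blue and violet bottles where they stand.

Things in the scene. Friction and masses are not known exactly. Their poses are not given: they have to be found in the camera images.
- yellow_center (a point): Paint bottle: a plain upright yellow cylinder 42 mm in diameter and 80 mm high with a paper-white band round its lower part, and above it a yellow screw cap 38 mm in diameter and 20 mm high with a thin white ring at its foot; 100 mm tall in all, about 0.15 kg. Stands loose and upright on the table, at least 10 cm from the next bottle's centre. This point is its centre, 50 mm above its underside, z along the bottle's axis (up). Goes into the one-dot pocket, first.
- red_center (a point): Paint bottle: a plain upright red cylinder 42 mm in diameter and 80 mm high with a paper-white band round its lower part, and above it a red screw cap 38 mm in diameter and 20 mm high with a thin white ring at its foot; 100 mm tall in all, about 0.15 kg. Stands loose and upright on the table, at least 10 cm from the next bottle's centre. This point is its centre, 50 mm above its underside, z along the bottle's axis (up). Goes into the two-dot pocket, second.
- blue_center (a point): Paint bottle: a plain upright blue cylinder 42 mm in diameter and 80 mm high with a paper-white band round its lower part, and above it a blue screw cap 38 mm in diameter and 20 mm high with a thin white ring at its foot; 100 mm tall in all, about 0.15 kg. Stands loose and upright on the table, at least 10 cm from the next bottle's centre. This point is its centre, 50 mm above its underside, z along the bottle's axis (up). A bystander.
- violet_center (a point): Paint bottle: a plain upright violet cylinder 42 mm in diameter and 80 mm high with a paper-white band round its lower part, and above it a violet screw cap 38 mm in diameter and 20 mm high with a thin white ring at its foot; 100 mm tall in all, about 0.15 kg. Stands loose and upright on the table, at least 10 cm from the next bottle's centre. This point is its centre, 50 mm above its underside, z along the bottle's axis (up). A bystander.
- rack: Dark wooden block fixed to the table, 120 mm (x) by 305 mm (y, along the row) by 30 mm high, origin centred on its underside. Its three empty cork-floored pockets lie 95 mm apart along y, centred 15 mm to the -x side of its middle; 15 mm white dots on top, on the +x side, number them 1, 2, 3. A fixed tin of brushes, up to 220 mm tall, stands to its left, over 100 mm from pocket one.
- pocket1 (a point): Centre of the floor of the rack's pocket one (one white dot, at the rack's +y end). The square pocket is 62 x 62 mm and 22 mm deep; its floor, this point, is 8 mm above the table and the rack's top face is 30 mm above the table, so a bottle standing in the pocket has its centre 50 mm above this point. Axes are the rack's: y along the row of pockets towards the lower numbers, x across the row towards the dots, z up.
- pocket2 (a point): Centre of the floor of the rack's pocket two (two white dots, the middle one). The square pocket is 62 x 62 mm and 22 mm deep; its floor, this point, is 8 mm above the table and the rack's top face is 30 mm above the table, so a bottle standing in the pocket has its centre 50 mm above this point. Axes are the rack's: y along the row of pockets towards the lower numbers, x across the row towards the dots, z up.
- pocket3 (a point): Centre of the floor of the rack's pocket three (three white dots, at the rack's -y end; to stay empty). The square pocket is 62 x 62 mm and 22 mm deep; its floor, this point, is 8 mm above the table and the rack's top face is 30 mm above the table, so a bottle standing in the pocket has its centre 50 mm above this point. Axes are the rack's: y along the row of pockets towards the lower numbers, x across the row towards the dots, z up.

How it is judged:
By the outcome, as a careful person would: the job done as asked, in the order asked, and still so for the second after the job is handed in, with the robot touching nothing.
It also fails if it takes over 64 s, if anything falls off the work surface, if the arm or the gripper's body presses on something with over 40 N, if the wrist force passes 120 N, or if a joint passes its speed limit or range.

## Robot

A 7-joint arm with a two-finger parallel gripper is mounted at the origin on the work surface. World frame = base frame: x ahead of the robot, y to its left, z up, the work surface at z = 0. Lengths are in m, angles in rad, forces in N, time in s.
With the tool pointing down it reaches from about 0.425 to 0.925 m from the base axis. Payload 6.8 kg.
Tool frame: the origin (TCP) lies midway between the tips of the shut fingers; the grasp point (between the pads) lies 19 mm behind it; z points along the fingers, y is the line along which they close (so a half turn about z gives the same grasp; the last joint's range is limited). The gripper opens to 85 mm and grips with 20 to 120 N. Pads are 22 mm wide; open, the fingers measure 114 mm over their backs; the gripper's body (76 mm by 85 mm) begins 54 mm behind the grasp point. The pads swing forward as they close: fully open they stand 13 mm farther back than shut.
Start: joints at [-1.375, 0.477, 0.022, 1.555, -0.011, 1.109, -0.083], TCP at [0.202, 0.644, 0.231] pointing down, gripper open.
Joint ranges: [-2.96, 2.96], [-0.34, 2.1], [-1.41, 1.46], [0.24, 2.44], [-1.37, 4.51], [0.17, 1.92], [-2.96, 2.96]. Speed limits (rad/s): [2.39, 2.39, 3.14, 3.14, 3.14, 3.14, 3.14].

## Interface

Orientations are given as a unit quaternion [w, x, y, z].
In Python, from station import * gives the robot as it stands.
- The arm moves only by the shell command python3 -m creep 'ROWS' [FORCE]. ROWS is JSON, a list of rows, each a list of 7 numbers: the gripper command: -1 is shut, 1 is fully open, values between are in proportion, then the shift along the world's x, y, z in mm, then the turn, a rotation vector about the world's x, y, z in rad. A call has 1 to 5 rows; each row shifts and turns the commanded pose from where the row before left it; what a row does not reach is not made up. A row lasts 1/8 s, in which the tool goes at most 62.5 mm and 10.7 degrees, less where a joint would pass 70% of its speed; a pose out of reach is approached as far as the arm can. A call is refused whole if a number of a shift passes 62.5 or a number of a turn 0.188, either way. A call with a gripper value outside its range is refused whole. The fingers move at their own pace and stop on an object; FORCE is the grip in N (left out, the last holds). Time passes only in rows, so rows that do not move let the fingers close. It gives the time, the measured TCP pose, the force, the opening and the grip force at its end, in the units of the state.
- get_obs(): the state, without advancing time (a new reading comes with each control period).
- read_camera(name): name is "scene" or "top" or "wrist"; returns (picture, depth): 420x560x3 uint8, red, green, blue; 420x560 float32, m along the optical axis (not along the pixel's ray), 0 where there is no reading.
- camera_params(name): a dict with "intrinsics" (3x3 intrinsics, pixels), "cam_to_world" (4x4, takes a point from camera to world coordinates); the wrist camera has in their place "mount" (4x4, takes a point from camera to tool coordinates, whose origin is the TCP and whose axes are the flange's). Camera axes: x right, y up, looking along -z (the intrinsics and any distortion apply to the point x, -y, -z); pixel columns grow to the right and rows downward; lengths in m; the calibration is good to about 2 mm. A picture is of the moment at which its call begins: read the wrist's pose just before it. camera_params takes no time and is no camera call.
- hand_in(): hands the job in; it is judged then, once.
The state is a dict: "t": time; "q": joint angles; "joint_vel": joint speeds; "joint_torque": joint torques, N m; "eef_pos": TCP position; "tool_rot": TCP orientation; "contact_force": force on the tool from outside, world axes, zero at the start; "torque": the same for the moment, N m; "gripper_width": opening from 0.0 (shut) to 1.0 (fully open); "grasp_force": force on a finger pad.
Only numpy, scipy, OpenCV 4.12 (cv2) and the standard library are available. Lean on these libraries where they do the work, as an engineer would, in place of code of your own. Each camera call takes 0.05 s, during which the arm holds its last target. There are 200 camera calls.

## Working session

There is one attempt and no reset: what is moved stays moved. The work goes in short steps, Python scripts to look and compute and a shell command to move; the robot and the scene stay as the last step left them, time stands still between calls to the robot, and variables do not carry over. Pictures are saved under pics/ and viewed, at most 10 in all, crops included, and the job is handed in when it is done.

```bash
mkdir -p pics
cat > h.py <<'E'
from station import *
import numpy as np, cv2
from scipy.spatial.transform import Rotation as R
def cam(n):
    o=get_obs(); p=camera_params(n); im,d=read_camera(n)
    if n=="wrist":
        T=np.eye(4); q=o["tool_rot"]; T[:3,:3]=R.from_quat([q[1],q[2],q[3],q[0]]).as_matrix(); T[:3,3]=o["eef_pos"]
        M=T@np.array(p["mount"])
    else: M=np.array(p["cam_to_world"])
    return im,d,np.array(p["intrinsics"]),M,p
def cloud(d,K,M):
    v,u=np.mgrid[:d.shape[0],:d.shape[1]]
    P=np.stack([(u-K[0,2])/K[0,0]*d,-(v-K[1,2])/K[1,1]*d,-d],-1)
    return P@M[:3,:3].T+M[:3,3]
def save(n,im): cv2.imwrite(f"pics/{n}.png",im[...,::-1])
E
python3 - <<'E'
from h import *
o=get_obs(); print({k:np.round(v,3) for k,v in o.items()})
a=cam("top"); save("top0",a[0]); np.savez("top0.npz",im=a[0],d=a[1],K=a[2],M=a[3]); print(a[4])
b=cam("scene"); save("scene0",b[0])
E
```

```text
{'t': np.float64(0.0), 'q': array([-1.375,  0.478,  0.022,  1.556, -0.011,  1.109, -0.083]), 'joint_vel': array([-0.001,  0.   , -0.   , -0.002, -0.   ,  0.001,  0.002]), 'joint_torque': array([ 0.0000e+00, -5.9644e+01,  1.6080e+00, -2.8120e+01,  1.3000e-02,
        9.0000e-03,  0.0000e+00]), 'eef_pos': array([0.202, 0.644, 0.23 ]), 'tool_rot': array([-0.   ,  0.151,  0.988, -0.001]), 'contact_force': array([ 0.329, -0.195,  0.179]), 'torque': array([-0.018, -0.   ,  0.015]), 'grasp_force': np.float64(0.0), 'gripper_width': np.float64(1.004)}
{'intrinsics': array([[529.49334598,   0.        , 282.15055779],
       [  0.        , 529.49334598, 212.8800644 ],
       [  0.        ,   0.        ,   1.        ]]), 'cam_to_world': array([[-0.0252924 ,  0.9884761 , -0.14924907,  0.36245862],
       [-0.9993606 , -0.0287752 , -0.02122202, -0.02599148],
       [-0.02527213,  0.14861689,  0.98857187,  1.06505394],
       [ 0.        ,  0.        ,  0.        ,  1.        ]])}
```

View pics/top0.png

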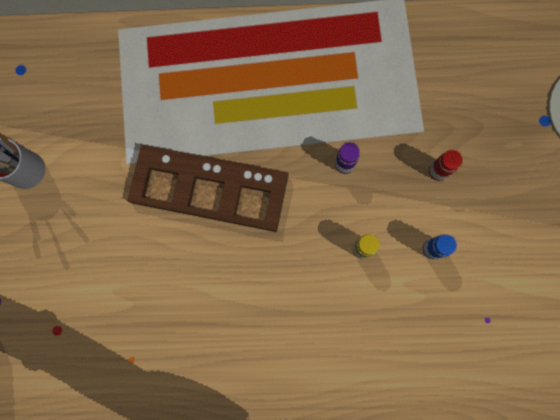

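View pics/scene0.png

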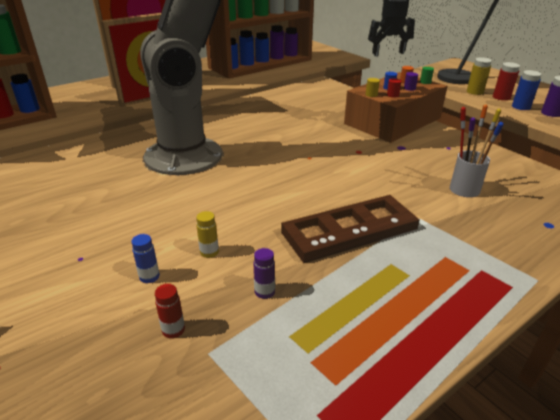

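The top view shows yellow's cap at about (368,245), red's at (450,160), violet's at (348,155) and blue's at (441,245). The rack's one-dot pocket is at (160,185), two-dot at (206,194) and three-dot at (252,204). The brush tin is at the left edge, (22,168). The scene view agrees.

Run:
```python
from h import *
z=np.load("top0.npz"); P=cloud(z["d"],z["K"],z["M"]); im=z["im"]
for n,(u,v) in dict(yellow=(368,245),red=(450,160),violet=(348,155),blue=(441,245)).items():
    Q=P[v-25:v+26,u-25:u+26].reshape(-1,3); print(n,"zmax",Q[:,2].max().round(3))
    Q=Q[Q[:,2]>.094]; (c,r)=cv2.minEnclosingCircle(Q[:,:2].astype(np.float32)); print("  ",len(Q),np.round(c,4),round(r,4),Q.mean(0).round(4))
m=(P[...,2]>.022)&(P[...,2]<.04); m[:130]=0;m[245:]=0;m[:,:122]=0;m[:,295:]=0
Q=P[m][:,:2].astype(np.float32); r=cv2.minAreaRect(Q); print("rack",r,np.round(cv2.boxPoints(r),4),P[m][:,2].mean())
# white dots
w=(im.min(-1)>140)&m; n,l,s,c=cv2.connectedComponentsWithStats(w.astype(np.uint8))
for i in range(1,n):
    if s[i,4]>15: print("dot",c[i].round(1),s[i,4],P[l==i].mean(0).round(4))
for u,v in [(160,185),(206,194),(252,204)]: print("floor",P[v-5:v+6,u-5:u+6].reshape(-1,3).mean(0).round(4))
t=P[130:195,0:48].reshape(-1,3); t=t[t[:,2]>.08]; print("tin",t.min(0),t.max(0))
cv2.imwrite("pics/rackcrop.png",cv2.resize(im[140:240,115:300,::-1],None,fx=4,fy=4,interpolation=cv2.INTER_CUBIC))
```

```text
yellow zmax 1.065
   347 [ 0.4071 -0.1036] 0.0896 [ 0.4445 -0.1579  0.1277]
red zmax 1.065
   337 [ 0.4862 -0.1837] 0.2005 [ 0.5941 -0.3157  0.1255]
violet zmax 1.065
   332 [ 0.5004 -0.0837] 0.1496 [ 0.6108 -0.1297  0.1378]
blue zmax 1.065
   358 [ 0.4041 -0.1728] 0.1527 [ 0.4393 -0.291   0.1347]
rack ((0.5778743028640747, 0.14445261657238007), (0.3061635494232178, 0.12112870812416077), 77.12161254882812) [[ 0.4847  0.0087]
 [ 0.6028 -0.0183]
 [ 0.671   0.2802]
 [ 0.553   0.3072]] 0.030180044460277097
dot [165.5 158.5] 32 [0.6363 0.2287 0.0313]
dot [206.3 166.4] 29 [0.6172 0.1462 0.0316]
dot [216.4 168.5] 31 [0.6124 0.1258 0.0316]
dot [247.4 174.3] 32 [0.5985 0.0638 0.031 ]
dot [257.6 176.4] 30 [0.5938 0.0434 0.0307]
dot [267.6 178.4] 30 [0.5891 0.0234 0.0309]
floor [0.5868 0.2451 0.009 ]
floor [0.5653 0.1507 0.0088]
floor [0.5405 0.0567 0.0174]
tin [ 0.36245862 -0.02599148  0.08005997] [0.66882111 0.5370114  1.06505394]
```

Run:
```python
from h import *
z=np.load("top0.npz"); P=cloud(z["d"],z["K"],z["M"]); ok=z["d"]>0
for n,(u,v) in dict(yellow=(368,245),red=(450,160),violet=(348,155),blue=(441,245)).items():
    s=np.s_[v-25:v+26,u-25:u+26]; Q=P[s][ok[s]]; Q=Q[(Q[:,2]>.092)&(Q[:,2]<.11)]
    c,r=cv2.minEnclosingCircle(Q[:,:2].astype(np.float32)); print(n,len(Q),np.round(c,4),round(r,4),Q.mean(0).round(4))
t=P[130:195,0:48][ok[130:195,0:48]]; t=t[(t[:,2]>.06)&(t[:,2]<.3)]; print("tin",t.min(0),t.max(0))
o=get_obs();q=o["tool_rot"];print(R.from_quat([q[1],q[2],q[3],q[0]]).as_matrix().round(3))
```

```text
yellow 339 [ 0.4474 -0.1623] 0.0194 [ 0.4469 -0.1618  0.0998]
red 338 [ 0.6006 -0.3244] 0.0194 [ 0.6002 -0.3233  0.0995]
violet 324 [ 0.6214 -0.1337] 0.0194 [ 0.6207 -0.134   0.0999]
blue 349 [ 0.4426 -0.3016] 0.0191 [ 0.4422 -0.3008  0.0996]
tin [0.58917857 0.47508179 0.06001397] [0.66882111 0.5499065  0.19417819]
[[-0.954  0.299 -0.   ]
 [ 0.299  0.954 -0.002]
 [-0.    -0.002 -1.   ]]
```

Both targets are located: yellow (0.447,-0.162), red (0.600,-0.324), pocket 1 (0.5845,0.2404) and pocket 2 (0.563,0.148). I'm moving out around the base at a safe height.

```bash
python3 -m creep '[[1,31,-49,0,0,0,0],[1,31,-49,0,0,0,0],[1,31,-49,0,0,0,0],[1,31,-49,0,0,0,0]]' 40; python3 -m creep '[[1,31,-49,0,0,0,0],[1,31,-49,0,0,0,0],[1,31,-49,0,0,0,0],[1,31,-49,0,0,0,0]]'
```

```text
t: 0.6
eef_pos: [0.3267, 0.4462, 0.231]
tool_rot: [-0.0, 0.151, 0.988, -0.0]
contact_force: [1.0, 1.1, 0.4]
gripper_width: 0.999
grasp_force: 0.0
t: 1.1
eef_pos: [0.4505, 0.2503, 0.2312]
tool_rot: [-0.0, 0.151, 0.988, 0.0]
contact_force: [0.7, 0.9, -0.4]
gripper_width: 1.001
grasp_force: 0.0
```

```bash
python3 -m creep '[[1,0,-52,0,0,0,0],[1,0,-52,0,0,0,0],[1,0,-52,0,0,0,0],[1,0,-52,0,0,0,0]]'; python3 -m creep '[[1,0,-51,0,0,0,0],[1,0,-51,0,0,0,0],[1,0,-51,0,0,0,0],[1,-3,-51,0,0,0,0],[1,0,0,0,0,0,0]]'
python3 - <<'E'
from h import *
im,d,K,M,p=cam("wrist"); save("w1",im); P=cloud(d,K,M); print(get_obs()["eef_pos"],d[d>0].min())
m=(d>0)&(P[...,2]>.092)&(P[...,2]<.11)
n,l,s,c=cv2.connectedComponentsWithStats(m.astype(np.uint8))
for i in range(1,n):
    if s[i,4]>150: print(c[i].round(0),s[i,4],im[l==i].mean(0).round(0),cv2.minEnclosingCircle(P[l==i][:,:2].astype(np.float32)),P[l==i].mean(0).round(4))
E
```

```text
t: 1.6
eef_pos: [0.4495, 0.0424, 0.2312]
tool_rot: [-0.0, 0.151, 0.988, 0.0]
contact_force: [1.3, -0.1, 0.1]
gripper_width: 1.001
grasp_force: 0.0
t: 2.22
eef_pos: [0.4458, -0.1639, 0.2313]
tool_rot: [-0.0, 0.155, 0.988, -0.001]
contact_force: [0.1, 0.6, 0.1]
gripper_width: 1.003
grasp_force: 0.0
[ 0.44624926 -0.16140456  0.23111079] 0.05080097
[284. 202.] 1292 [208. 177.  62.] ((0.44533851742744446, -0.16161085665225983), 0.01898384653031826) [ 0.4443 -0.1614  0.1001]
[145. 240.] 1268 [ 46.  79. 170.] ((0.44096675515174866, -0.30067941546440125), 0.01914641447365284) [ 0.4397 -0.2991  0.0997]
[359. 345.] 955 [ 86.  36. 124.] ((0.6196505427360535, -0.13432501256465912), 0.01955239661037922) [ 0.6163 -0.1337  0.0995]
```

View pics/w1.png

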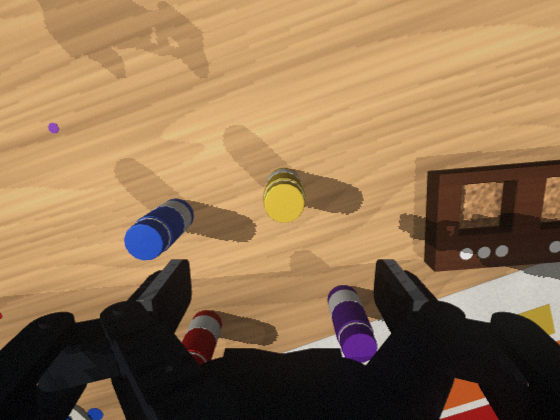

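The wrist view shows yellow's cap at (284,202), midway between the fingers. It puts yellow within 1 mm of the TCP in x and y. Next I descend and close.

```bash
python3 -m creep '[[1,0,0,-45,0,0,0],[1,0,0,-45,0,0,0],[1,0,0,-40,0,0,0],[1,0,0,-30,0,0,0],[1,0,0,-23,0,0,0]]'; python3 -m creep '[[1,0,0,0,0,0,0],[-1,0,0,0,0,0,0],[-1,0,0,0,0,0,0],[-1,0,0,0,0,0,0],[-1,0,0,0,0,0,0]]' 40;  python3 -m creep '[[-1,0,0,0,0,0,0],[-1,0,0,0,0,0,0],[-1,0,0,0,0,0,0]]'
```

```text
t: 2.9
eef_pos: [0.4466, -0.1578, 0.0467]
tool_rot: [-0.001, 0.15, 0.989, 0.0]
contact_force: [0.4, 0.3, 0.1]
gripper_width: 1.002
grasp_force: 0.0
t: 3.52
eef_pos: [0.4478, -0.1603, 0.0493]
tool_rot: [0.001, 0.151, 0.988, 0.0]
contact_force: [-0.7, -0.8, 7.1]
gripper_width: 0.48
grasp_force: 39.6
t: 3.9
eef_pos: [0.4478, -0.1603, 0.0493]
tool_rot: [0.001, 0.152, 0.988, 0.0]
contact_force: [-1.1, -0.9, 6.7]
gripper_width: 0.481
grasp_force: 39.6
```

Yellow is gripped: 41 mm opening, 40 N. I'll lift it and carry it to pocket one.

```bash
python3 -m creep '[[-1,0,0,10,0,0,0],[-1,0,0,25,0,0,0],[-1,0,0,40,0,0,0],[-1,0,0,40,0,0,0]]'; python3 -m creep '[[-1,8,25,0,0,0,0],[-1,17,50,0,0,0,0],[-1,17,50,0,0,0,0],[-1,17,50,0,0,0,0]]';  python3 -m creep '[[-1,17,50,0,0,0,0],[-1,17,50,0,0,0,0],[-1,17,50,0,0,0,0],[-1,17,50,0,0,0,0]]'; python3 -m creep '[[-1,9,25,0,0,0,0],[-1,0,0,0,0,0,0],[-1,0,0,0,0,0,0]]'
python3 - <<'E'
from h import *
im,d,K,M,p=cam("wrist"); save("w2",im); np.savez("w2.npz",d=d,K=K,M=M)
o=get_obs();print(o["eef_pos"],o["contact_force"])
s=cam("scene")[0]; save("s2",s)
E
```

```text
t: 4.4
eef_pos: [0.4464, -0.1598, 0.1647]
tool_rot: [-0.0, 0.151, 0.988, -0.0]
contact_force: [0.6, 0.4, -0.1]
gripper_width: 0.487
grasp_force: 40.8
t: 4.9
eef_pos: [0.5061, 0.0167, 0.164]
tool_rot: [0.0, 0.151, 0.988, 0.0]
contact_force: [0.8, -0.8, -1.1]
gripper_width: 0.48
grasp_force: 40.8
t: 5.4
eef_pos: [0.5739, 0.2167, 0.1638]
tool_rot: [-0.0, 0.151, 0.988, -0.0]
contact_force: [0.7, 0.0, -1.7]
gripper_width: 0.484
grasp_force: 40.8
t: 5.78
eef_pos: [0.5826, 0.2388, 0.1634]
tool_rot: [-0.0, 0.152, 0.988, -0.001]
contact_force: [-0.6, -0.6, -1.0]
gripper_width: 0.48
grasp_force: 40.8
[0.58262661 0.23839943 0.16351031] [-0.52699977  0.04199744 -0.97919262]
```

View pics/w2.png

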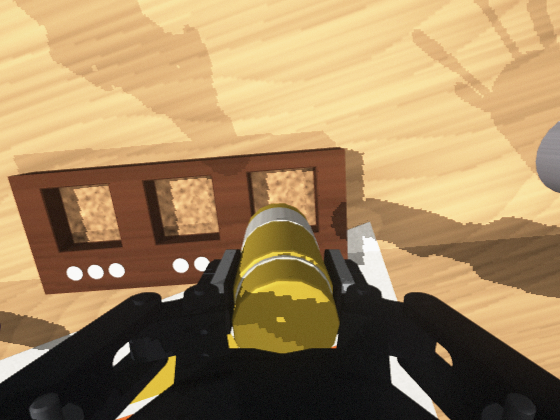

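View pics/s2.png

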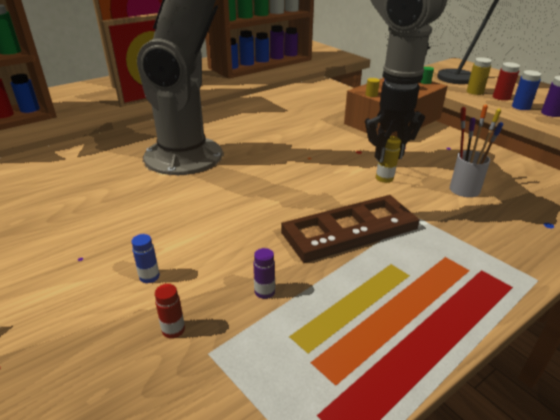

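Yellow hangs upright in the grip, with its cap at (285,315) in the wrist view and pocket one beneath it at (283,198). I'll nudge it by 2 mm and lower it.

```bash
python3 -m creep '[[-1,2,2,-25,0,0,0],[-1,0,0,-30,0,0,0],[-1,0,0,-25,0,0,0],[-1,0,0,-14,0,0,0],[-1,0,0,0,0,0,0]]'; python3 -m creep '[[-1,0,0,-3,0,0,0],[-1,0,0,-3,0,0,0],[-1,0,0,-2,0,0,0],[-1,0,0,0,0,0,0]]'; python3 -m creep '[[-1,0,0,-1,0,0,0],[-1,0,0,-1,0,0,0],[-1,0,0,0,0,0,0]]'; python3 -m creep '[[-1,0,0,-1,0,0,0],[-1,0,0,0,0,0,0]]'
```

```text
t: 6.5
eef_pos: [0.5844, 0.2412, 0.0688]
tool_rot: [-0.001, 0.152, 0.988, -0.001]
contact_force: [0.6, 0.2, -1.1]
gripper_width: 0.48
grasp_force: 40.7
t: 7.0
eef_pos: [0.5849, 0.2422, 0.0613]
tool_rot: [-0.0, 0.151, 0.988, 0.0]
contact_force: [-0.3, -0.3, -1.0]
gripper_width: 0.482
grasp_force: 40.7
t: 7.38
eef_pos: [0.5849, 0.2421, 0.0592]
tool_rot: [-0.0, 0.151, 0.988, -0.0]
contact_force: [0.4, -0.6, -1.8]
gripper_width: 0.482
grasp_force: 40.7
t: 7.62
eef_pos: [0.5849, 0.2421, 0.0582]
tool_rot: [-0.0, 0.151, 0.988, -0.0]
contact_force: [-0.8, 0.2, -1.3]
gripper_width: 0.481
grasp_force: 40.7
```

```bash
python3 -m creep '[[-1,0,0,-1,0,0,0],[-1,0,0,0,0,0,0]]'|grep -E 'eef|cont'; python3 -m creep '[[-1,0,0,-1,0,0,0],[-1,0,0,0,0,0,0]]'|grep -E 'eef|cont'
```

```text
eef_pos: [0.5851, 0.2421, 0.0575]
contact_force: [0.7, 0.1, 1.7]
eef_pos: [0.5856, 0.2419, 0.0574]
contact_force: [-0.8, -0.8, 7.9]
```

It touched down at 8 N. Next I release, check and retreat upward.

```bash
python3 -m creep '[[0.1,0,0,0,0,0,0],[0.3,0,0,0,0,0,0],[0.5,0,0,0,0,0,0],[0.5,0,0,0,0,0,0]]'; python3 -m creep '[[0.5,0,0,15,0,0,0],[0.5,0,0,30,0,0,0],[0.5,0,0,50,0,0,0],[0.5,0,0,50,0,0,0],[1,0,0,0,0,0,0]]'
python3 - <<'E'
from h import *
im,d,K,M,p=cam("wrist"); save("w3",im); P=cloud(d,K,M)
m=(d>0)&(P[...,2]>.1)&(P[...,2]<.117)
n,l,s,c=cv2.connectedComponentsWithStats(m.astype(np.uint8))
for i in range(1,n):
    if s[i,4]>150: print(c[i].round(0),s[i,4],im[l==i].mean(0).round(0),cv2.minEnclosingCircle(P[l==i][:,:2].astype(np.float32)),P[l==i].mean(0).round(4))
E
```

```text
t: 8.62
eef_pos: [0.5848, 0.2421, 0.0561]
tool_rot: [-0.0, 0.151, 0.988, -0.0]
contact_force: [0.5, 0.3, 0.7]
gripper_width: 0.747
grasp_force: 0.0
t: 9.25
eef_pos: [0.5879, 0.2429, 0.2071]
tool_rot: [0.004, 0.152, 0.988, 0.003]
contact_force: [-0.0, -0.0, -0.5]
gripper_width: 0.937
grasp_force: 0.0
[276. 207.] 1633 [218. 189.  66.] ((0.5827187895774841, 0.24044817686080933), 0.01905137486755848) [0.5817 0.2409 0.1081]
```

View pics/w3.png

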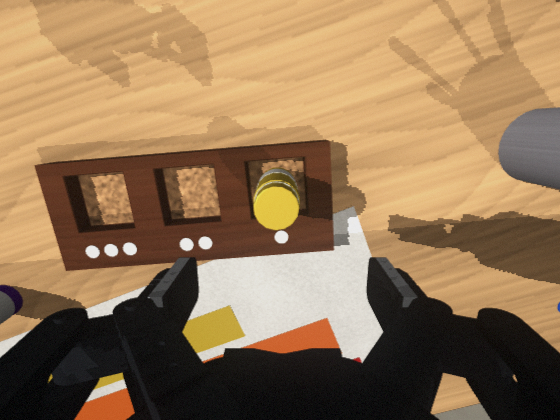

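The wrist view shows yellow at (276,207), upright in the one-dot pocket with its cap top at 0.108 m as it should be. Now for red.

```bash
python3 -m creep '[[1,1,-26,0,0,0,0],[1,1,-50,0,0,0,0],[1,1,-50,0,0,0,0],[1,1,-50,0,0,0,0]]' |grep eef; python3 -m creep '[[1,2,-50,0,0,0,0],[1,2,-50,0,0,0,0],[1,2,-50,0,0,0,0],[1,2,-50,0,0,0,0]]' |grep eef; python3 -m creep '[[1,1,-50,0,0,0,0],[1,1,-50,0,0,0,0],[1,0,-50,0,0,0,0],[1,0,-40,0,0,0,0],[1,0,0,0,0,0,0]]'
python3 - <<'E'
from h import *
im,d,K,M,p=cam("wrist"); save("w4",im); P=cloud(d,K,M); print(get_obs()["eef_pos"])
m=(d>0)&(P[...,2]>.092)&(P[...,2]<.11)
n,l,s,c=cv2.connectedComponentsWithStats(m.astype(np.uint8))
for i in range(1,n):
    if s[i,4]>150: print(c[i].round(0),s[i,4],im[l==i].mean(0).round(0),cv2.minEnclosingCircle(P[l==i][:,:2].astype(np.float32)))
E
```

```text
eef_pos: [0.5879, 0.0645, 0.2003]
eef_pos: [0.596, -0.1352, 0.2003]
t: 10.92
eef_pos: [0.5964, -0.3283, 0.2002]
tool_rot: [-0.001, 0.154, 0.988, -0.001]
contact_force: [0.7, 0.5, 0.1]
gripper_width: 1.0
grasp_force: 0.0
[ 0.59745243 -0.32535335  0.20007801]
[252.  12.] 1229 [ 44.  78. 165.] ((0.4427138566970825, -0.3016458749771118), 0.018892521038651466)
[522. 168.] 2034 [ 87.  38. 123.] ((0.6205005645751953, -0.1342814564704895), 0.01959153823554516)
[288. 214.] 1597 [158.  36.  29.] ((0.5993672013282776, -0.32377129793167114), 0.019076313823461533)
```

```bash
python3 -m creep '[[1,2,1,-40,0,0,0],[1,0,0,-40,0,0,0],[1,0,0,-40,0,0,0],[1,0,0,-22,0,0,0],[1,0,0,-10,0,0,0]]'|grep eef; python3 -m creep '[[1,0,0,0,0,0,0],[-1,0,0,0,0,0,0],[-1,0,0,0,0,0,0],[-1,0,0,0,0,0,0],[-1,0,0,0,0,0,0]]' 40;  python3 -m creep '[[-1,0,0,0,0,0,0],[-1,0,0,0,0,0,0],[-1,0,0,0,0,0,0]]'
```

```text
eef_pos: [0.6007, -0.3216, 0.048]
t: 12.22
eef_pos: [0.6015, -0.3236, 0.0505]
tool_rot: [0.001, 0.152, 0.988, -0.0]
contact_force: [-1.8, -0.3, 7.0]
gripper_width: 0.482
grasp_force: 40.3
t: 12.6
eef_pos: [0.6015, -0.3236, 0.0505]
tool_rot: [0.001, 0.151, 0.988, -0.0]
contact_force: [-0.2, -1.0, 6.5]
gripper_width: 0.48
grasp_force: 40.3
```

```bash
python3 -m creep '[[-1,0,0,10,0,0,0],[-1,0,0,25,0,0,0],[-1,0,0,40,0,0,0],[-1,0,0,40,0,0,0],[-1,0,0,25,0,0,0]]'|grep -E "eef|grasp"; python3 -m creep '[[-1,-2,22,0,0,0,0],[-1,-4,45,0,0,0,0],[-1,-4,45,0,0,0,0],[-1,-4,45,0,0,0,0]]'|grep -E "eef|grasp";  python3 -m creep '[[-1,-4,45,0,0,0,0],[-1,-4,45,0,0,0,0],[-1,-4,45,0,0,0,0],[-1,-4,45,0,0,0,0]]'|grep -E "eef|grasp"; python3 -m creep '[[-1,-3,45,0,0,0,0],[-1,-2,45,0,0,0,0],[-1,-1,45,0,0,0,0],[-1,0,0,0,0,0,0],[-1,0,0,0,0,0,0]]'
python3 - <<'E'
from h import *
im,d,K,M,p=cam("wrist"); save("w5",im)
E
```

```text
eef_pos: [0.6012, -0.3231, 0.1917]
grasp_force: 40.7
eef_pos: [0.5853, -0.162, 0.1873]
grasp_force: 40.7
eef_pos: [0.5686, 0.0174, 0.1876]
grasp_force: 40.7
t: 14.85
eef_pos: [0.5632, 0.1495, 0.188]
tool_rot: [-0.001, 0.151, 0.989, -0.001]
contact_force: [-0.2, -1.4, -1.8]
gripper_width: 0.475
grasp_force: 40.8
```

View pics/w5.png

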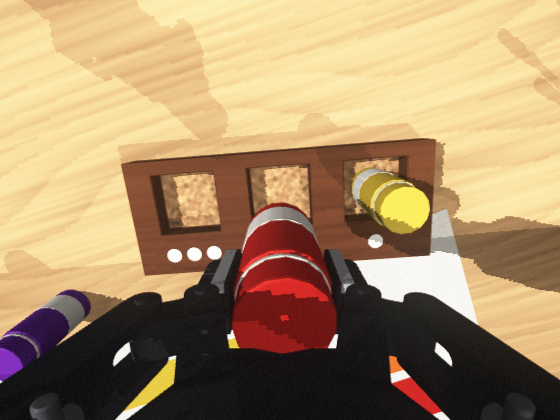

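Red hangs upright over the two-dot pocket, which is at (280,195). Yellow still stands in pocket one at (390,200). I'm lowering red.

```bash
python3 -m creep '[[-1,1,-1,-40,0,0,0],[-1,0,0,-40,0,0,0],[-1,0,0,-25,0,0,0],[-1,0,0,-14,0,0,0],[-1,0,0,0,0,0,0]]'|grep -E "eef|cont"; python3 -m creep '[[-1,0,0,-3,0,0,0],[-1,0,0,-3,0,0,0],[-1,0,0,-2,0,0,0],[-1,0,0,0,0,0,0]]'|grep -E "eef|cont"; python3 -m creep '[[-1,0,0,-1,0,0,0],[-1,0,0,0,0,0,0]]'|grep -E "eef|cont"; python3 -m creep '[[-1,0,0,-1,0,0,0],[-1,0,0,0,0,0,0]]'|grep -E "eef|cont"
```

```text
eef_pos: [0.5654, 0.1472, 0.0697]
contact_force: [-0.2, 0.9, -0.8]
eef_pos: [0.5659, 0.1481, 0.0624]
contact_force: [0.5, 0.1, -1.4]
eef_pos: [0.5659, 0.1481, 0.0613]
contact_force: [-0.1, 0.3, -1.4]
eef_pos: [0.5658, 0.1481, 0.0602]
contact_force: [0.3, 0.5, -2.2]
```

```bash
python3 -m creep '[[-1,0,0,-1,0,0,0],[-1,0,0,0,0,0,0]]'|grep -E 'eef|cont'; python3 -m creep '[[-1,0,0,-1,0,0,0],[-1,0,0,0,0,0,0]]'|grep -E 'eef|cont'
```

```text
eef_pos: [0.5658, 0.1481, 0.0592]
contact_force: [0.0, -0.0, -1.6]
eef_pos: [0.5661, 0.1481, 0.0585]
contact_force: [-1.1, 0.3, 1.3]
```

```bash
python3 -m creep '[[-1,0,0,-1,0,0,0],[-1,0,0,0,0,0,0]]'|grep -E 'eef|cont'; python3 -m creep '[[0.1,0,0,0,0,0,0],[0.3,0,0,0,0,0,0],[0.4,0,0,0,0,0,0],[0.4,0,0,0,0,0,0]]'; python3 -m creep '[[0.4,0,0,15,0,0,0],[0.4,0,0,30,0,0,0],[0.4,0,0,50,0,0,0],[0.4,0,0,50,0,0,0],[0.4,0,0,0,0,0,0]]'
python3 - <<'E'
from h import *
for k in("wrist","top"):
    im,d,K,M,p=cam(k); save("f_"+k,im); P=cloud(d,K,M)
    m=(d>0)&(P[...,2]>.092)&(P[...,2]<.117)
    n,l,s,c=cv2.connectedComponentsWithStats(m.astype(np.uint8))
    for i in range(1,n):
        if s[i,4]>150: print(k,c[i].round(0),s[i,4],im[l==i].mean(0).round(0),cv2.minEnclosingCircle(P[l==i][:,:2].astype(np.float32)),P[l==i].mean(0).round(4))
E
```

```text
eef_pos: [0.5664, 0.148, 0.0584]
contact_force: [-2.9, -0.3, 9.0]
t: 17.77
eef_pos: [0.5658, 0.1481, 0.0572]
tool_rot: [-0.0, 0.151, 0.988, -0.0]
contact_force: [0.3, -0.7, -0.3]
gripper_width: 0.702
grasp_force: 0.0
t: 18.4
eef_pos: [0.5688, 0.1485, 0.2076]
tool_rot: [0.004, 0.152, 0.988, 0.002]
contact_force: [0.3, 0.2, -0.8]
gripper_width: 0.701
grasp_force: 0.0
wrist [392. 193.] 1879 [223. 201.  74.] ((0.5823877453804016, 0.23984234035015106), 0.019274374470114708) [0.5807 0.2388 0.1071]
wrist [278. 206.] 1696 [212.  48.  44.] ((0.5639143586158752, 0.14783060550689697), 0.01920964941382408) [0.5626 0.1482 0.1076]
wrist [ 19. 340.] 1160 [ 92.  35. 135.] ((0.6200048923492432, -0.1330607384443283), 0.02012474648654461) [ 0.6168 -0.1297  0.0991]
top [ 13. 160.] 263 [59. 54. 53.] ((0.6286119818687439, 0.522533118724823), 0.03973209112882614) [0.6244 0.5021 0.1003]
top [349. 151.] 326 [ 90.  44. 119.] ((0.6215052604675293, -0.13418395817279816), 0.01935429498553276) [ 0.6207 -0.1339  0.0999]
top [200. 186.] 296 [147.  34.  29.] ((0.5659239292144775, 0.14635983109474182), 0.01928989589214325) [0.5619 0.1461 0.107 ]
top [446. 244.] 349 [ 43.  83. 155.] ((0.44259560108184814, -0.3013648986816406), 0.01895713619887829) [ 0.4423 -0.3008  0.0996]
```

View pics/f_wrist.png

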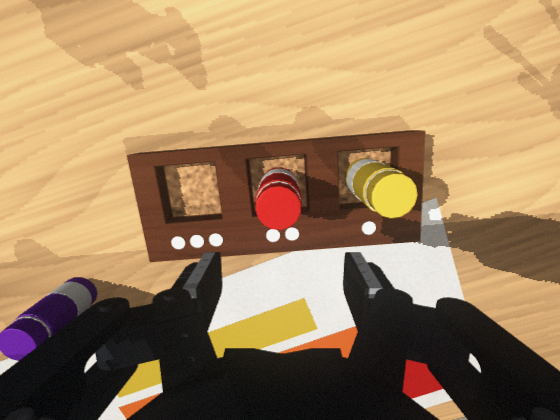

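Red stands upright in the two-dot pocket at (278,205), and yellow in the one-dot pocket at (385,190). Both cap tops are at about 0.108 m, pocket three is empty, and blue and violet haven't moved. The gripper is clear, so I'm handing in.

```bash
python3 -c "
from station import *
print(hand_in())"
```

```text
the job is handed in; nothing more can be done
None
```

The job is handed in: yellow was set down and released in the one-dot pocket first, then red in the two-dot pocket, both upright at about 18.5 s of 64 s, with pocket three empty and blue and violet unmoved.

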